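# Fit the feeder paddle onto its drive hub and keep it pressed home

### The arm

A 6-joint arm with a two-finger parallel gripper is mounted at the origin on the work surface. World frame = base frame: x ahead of the robot, y to its left, z up, the work surface at z = 0. Lengths are in m, angles in rad, forces in N, time in s.
With the tool pointing down it reaches from about 0.325 to 1 m from the base axis. Payload 5.1 kg.
Tool frame: the origin (TCP) lies at the centre of the arm's flange, where the gripper is bolted on; the fingertips stand arm.nose_length ahead of it and the grasp point (between the pads) lies 155 mm ahead of it (arm.nose_length is the distance from the TCP to the fingertips, in m); z points along the fingers, y is the line along which they close (so a half turn about z gives the same grasp; the last joint's range is limited). The gripper opens to 85 mm and grips with 20 to 120 N. Pads are 22 mm wide; open, the fingers measure 114 mm over their backs; the gripper's body (76 mm by 85 mm) begins 54 mm behind the grasp point. The pads swing forward as they close: fully open they stand 13 mm farther back than shut.
Start: joints at [-0.083, 0.124, 1.65, -0, 1.367, -0.083], TCP at [0.65, -0, 0.405] pointing down, gripper open.
Joint ranges: [-2.61, 2.61], [-1.02, 2.33], [0.03, 2.71], [-1.35, 4.49], [0.32, 2.68], [-2.91, 2.91]. Speed limits (rad/s): [2.57, 2.57, 3.14, 3.14, 3.14, 3.14].

### API

Orientations are given as a rotation vector (axis times angle).
In Python, from plant import arm gives the robot as it stands. The module is installed in compiled form; this text tells all that it offers.
- The arm moves only by the tool jog_arm, never from a script. Its argument "steps" is a list of rows, each an object of numbers: "hand": the opening, from 0 (shut) to 1 (fully open); "tx", "ty", "tz": the shift along the world's x, y, z in mm; "ax", "ay", "az": the turn, a rotation vector about the world's x, y, z in rad. In form: [{"hand": .., "tx": .., "ty": .., "tz": .., "ax": .., "ay": .., "az": ..}, ...]. A call has 1 to 10 rows; each row shifts and turns the commanded pose from where the row before left it; what a row does not reach is not made up. A row lasts 1/12 s, in which the tool goes at most 41.7 mm and 7.16 degrees, less where a joint would pass 70% of its speed; a pose out of reach is approached as far as the arm can. A call is refused whole if a number of a shift passes 41.7 or a number of a turn 0.125, either way. A call with a gripper value outside its range is refused whole. The fingers move at their own pace and stop on an object; "squeeze" is the grip in N (left out, the last holds). Time passes only in rows, so rows that do not move let the fingers close. It gives the time, the measured TCP pose, the force, the opening and the grip force at its end, in the units of the state.
- arm.get_obs(): the state, without advancing time (a new reading comes with each control period).
- arm.read_camera(name): name is "scene" or "side" or "wrist"; returns (picture, depth): 480x640x3 uint8, blue, green, red; 480x640 float32, m along the optical axis (not along the pixel's ray), 0 where there is no reading.
- arm.get_calibration(name): a dict with "fx", "fy", "cx", "cy" (pixels), "cam_to_world" (4x4, takes a point from camera to world coordinates). Camera axes: x right, y down, z forward; pixel columns grow to the right and rows downward; lengths in m; the calibration is good to about 2 mm. A picture is of the moment at which its call begins: read the wrist's pose just before it. get_calibration takes no time and is no camera call; for the wrist camera it gives the pose at the moment of the call.
- arm.finish_job(): hands the job in; it is judged then, once.
Trained networks look in the newest picture that a camera, given by its name, has taken for a name from the list of things; names that differ only in an ending like _2 or _b are one class to them, and where a whole thing is asked for, a point or a joint stands for the part that bears it (a point fixed in the world has none). Each returns a list of dicts, best first, with "confidence" (0 to 1); they miss things now and then, are a little off and sometimes report something else, mostly with a low value. They report only what shows in the picture. A call takes as long as a camera call.
- arm.find_in(label, camera): "extent" ([left, top, right, bottom] in pixels, round what is visible of it).
- arm.silhouettes(label, camera): "pixels" (480x640 bool, what is visible of it) and "extent" ([left, top, right, bottom] in pixels, round what is visible of it).
- arm.place_of(label, camera): "xy" ([column, row] in pixels: a listed point, or the origin of a listed thing).
The state is a dict: "clock": time; "q": joint angles; "qvel": joint speeds; "effort": joint torques, N m; "eef_pos": TCP position; "tcp_rot": TCP orientation; "ft_force": force on the tool from outside, world axes, zero at the start; "wrist_torque": the same for the moment, N m; "opening": finger opening in m; "grip_force": force on a finger pad.
Only numpy, scipy, OpenCV 4.12 (cv2) and the standard library are available. Lean on these libraries where they do the work, as an engineer would, in place of code of your own. Each camera call takes 0.05 s, during which the arm holds its last target. There are 200 camera calls.

### The job

Draw the feeder paddle (the windowed blade with the cross-shaped stem) up out of its slotted rack by its top edge, turn it until its stem meshes with the cross-shaped socket in the drive unit's hub, and slide it fully home, so that its collar sits on the hub against the push of the sprung contact inside. Finish while still holding the paddle pressed down there, without letting go. Leave the circuit board in the rack and the other loose things on the table where they are.

Things in the scene. Friction and masses are not known exactly. Their poses are not given: they have to be found in the camera images.
- paddle: loose white plastic feeder paddle, ~70 g, 125 mm tall, upright in one rack slot, stem down. Origin: centre of the stem's lower tip; z up, y along blade width, x through thickness. Blade 6 mm thick, 80 wide, z 25-105 mm, two upright windows; top tab to grip 6 thick, 36 wide, z 105-125. Stem z 0-20 mm: plus-shaped, two crossed bars along x and y, 23 long, 7 thick (tip rounded, radius 3.5)
- collar (a point): on the paddle: centre of the underside of its round collar (34 mm diameter, 5 mm thick), 20 mm above the paddle's origin, same axes. The plus-shaped stem below it fits the hub in four yaw positions, a quarter turn apart
- rack: fixed plywood rack, base 150 x 112 x 8 mm; origin under its centre, z up. Two slots parallel to its y at x = -40 and +40 mm, each two grooved posts (groove 9 mm wide, 84 mm between groove bottoms, open middle 68 mm), tops 88 mm above the table. Paddle in one, stem tip on the base (top edge 133 mm above the table, blade's lower edge 33 mm; free once raised 55 mm), board in the other
- board: loose plain rectangular circuit board on a backing panel, 6 x 80 x 90 mm, no tab, standing in the other slot of the rack, its top 98 mm above the table. Origin at the centre of its lower edge, z up. To be left there
- drive: fixed drive unit: grey gearbox 100 x 86 mm, its top 45 mm above the table, on a 120 x 100 mm foot, a motor can reaching out at +x. Origin at the centre of the underside, z up, below the hub's axis
- hub_mouth (a point): centre of the socket's mouth, in the top face of the round aluminium hub (42 mm diameter, 26 mm high, top 71 mm above the table). z up; turns with the hub. Socket plus-shaped, 26 mm deep: two crossed slots along this frame's x and y, 9.4 mm wide, about 32 mm long. The hub starts at any angle and is stiff to turn (about 0.2 N m)
- contact (a joint): travel (m) of the sprung brass contact pin, 8 mm diameter, in the middle of the socket: 0 when free, its top then 13 mm below the hub's top face; about 0.007 when the stem is fully home (collar on hub). It pushes back with 3 N at first and 8 N when home, so it lifts a paddle that is let go
- bracket: bystander: loose gunmetal aluminium angle bracket, legs 60 and 40 mm high, 34 mm wide; origin under its middle
- sensor: bystander: loose white plastic sound sensor, 46 x 26 x 19 mm; origin under its middle
- pulley: bystander: loose dark red motor pulley, 44 mm diameter, 26 mm high; origin under its middle
- capacitor: bystander: loose yellow ceramic capacitor block, 30 x 22 x 24 mm; origin under its middle
- screwdriver: bystander: loose screwdriver 170 mm long, lying; its own x along it
- battery: bystander: loose battery pack 95 x 36 x 24 mm; origin under its middle

How it is judged:
On the way, in this order (a step that is already met when the one before it is completed fails the run):
1. the paddle is held in the fingers, drawn up clear of the rack's posts (z of paddle in the frame of rack above 0.066 m and contact force between the fingers and paddle above 1 N and contact force between rack and paddle below 0.1 N), for 0.1 s.
2. the stem has meshed: its tip is at least 6 mm down in the hub's socket (z of paddle in the frame of hub_mouth below -0.006 m and horizontal distance between paddle and hub_mouth below 0.005 m), for 0.1 s.
At the end, for the whole second after the job is handed in: the paddle's collar is within 2.5 mm of the hub's top face and within 4 mm of its axis, the stem upright within 0.1 rad and meshed with the cross socket, the sprung contact pressed in more than 4 mm, and the fingers are still on the paddle (more than 1 N), all kept through the last second (z of collar in the frame of hub_mouth below 0.0025 m and horizontal distance between collar and hub_mouth below 0.004 m and angle between paddle's own z axis and vertical below 0.1 rad and (angle between the x axis of paddle and the x axis of hub_mouth, either way round below 0.2 rad or angle between the x axis of paddle and the y axis of hub_mouth, either way round below 0.2 rad) and value of joint contact above 0.004 m and contact force between the fingers and paddle above 1 N); the arm keeps its last pose, push and grip.
It fails at once if the circuit board is moved by more than 20 mm (distance of board from where it was at the start of the episode above 0.02 m).
It fails at once if a bystander is moved by more than 25 mm (distance of any of bracket, sensor, pulley, capacitor, screwdriver, battery from where it was at the start of the episode above 0.025 m).
It also fails if it takes over 42 s, if anything falls off the work surface, if the arm or the gripper's body presses on something with over 40 N, if the wrist force passes 120 N, or if a joint passes its speed limit or range.

## Working session

There is one attempt and no reset: what is moved stays moved. The work goes in short steps, Python scripts to look and compute and a tool call to move; the robot and the scene stay as the last step left them, time stands still between calls to the robot, and variables do not carry over. Pictures are saved under pics/ and viewed, at most 10 in all, crops included, and the job is handed in when it is done.

Besides the shell and the picture viewer there is one more tool, called after "Emit:" as name(argument=value, ...) on one line, values as JSON. jog_arm: Moves the arm, as the interface text tells. Its arguments: {"type":"object","properties":{"steps":{"type":"array"},"squeeze":{"type":"number"}},"required":["steps"]}

```bash
mkdir -p pics
cat > h.py <<'E'
from plant import arm
import numpy as np, cv2
def pts(depth,c,mask=None):
    v,u=np.nonzero((depth>0)&(mask if mask is not None else True))
    z=depth[v,u]; P=np.c_[(u-c["cx"])/c["fx"]*z,(v-c["cy"])/c["fy"]*z,z,np.ones(len(z))]
    return (P@c["cam_to_world"].T)[:,:3],u,v
E
python3 - <<'E'
from h import *
ims=[]
print(arm.nose_length, arm.get_obs())
for n in ("scene","side"):
    im,d=arm.read_camera(n); c=arm.get_calibration(n); np.savez(f"{n}.npz",im=im,d=d); ims.append(im)
    print(n,c["fx"],np.round(c["cam_to_world"],3).tolist())
    for l in ("paddle","board","rack","drive","hub_mouth"):
        s=arm.silhouettes(l,n); p=arm.place_of(l,n)
        print(l,[(round(x["confidence"],2),x["extent"]) for x in s[:2]],[(round(x["confidence"],2),np.round(x["xy"])) for x in p[:2]])
        if s:
            P,u,v=pts(d,c,s[0]["pixels"]); print("  med",P.mean(0).round(3),"p2",np.percentile(P,2,axis=0).round(3),"p98",np.percentile(P,98,axis=0).round(3))
cv2.imwrite("pics/a.png",ims[0]);cv2.imwrite("pics/b.png",ims[1])
E
```

```text
0.1734 {'clock': 0.0, 'q': array([-8.25873879e-02,  1.24523207e-01,  1.65169931e+00, -1.54384705e-05,
        1.36748493e+00, -8.26166242e-02]), 'qvel': array([-0.00034597,  0.00026841,  0.00054204,  0.00044955, -0.0011837 ,
       -0.00013077]), 'effort': array([ 3.96925461e-04, -4.23608243e+01, -3.65454090e+01,  2.94756808e-05,
        6.89593100e-03,  2.82237529e-06]), 'eef_pos': array([ 6.49747483e-01, -1.51649941e-06,  4.03425948e-01]), 'tcp_rot': array([-2.22027088e+00, -2.22034275e+00,  2.16414548e-03]), 'ft_force': array([-0.12811033,  0.32128535,  0.58659324]), 'wrist_torque': array([ 0.00342568, -0.00396075,  0.05522382]), 'grip_force': 0.0, 'opening': 0.0853762498481224}
scene 589.473528451486 [[0.179, 0.697, -0.695, 1.551], [0.984, -0.125, 0.127, -0.179], [0.002, -0.706, -0.708, 1.171], [0.0, 0.0, 0.0, 1.0]]
paddle [(0.98, [210.8, 268.7, 242.8, 307.9])] [(0.55, array([229., 301.]))]
  med [ 0.581 -0.222  0.084] p2 [ 0.573 -0.257  0.029] p98 [ 0.592 -0.187  0.135]
board [(0.8, [205.6, 255.5, 230.4, 279.0])] [(0.74, array([401., 257.])), (0.64, array([220., 280.]))]
  med [
[... 785 characters left out ...]
.87, [394.6, 263.6, 432.7, 319.2])] [(0.89, array([409., 318.])), (0.66, array([434., 413.]))]
  med [ 0.581 -0.218  0.078] p2 [ 0.568 -0.261  0.001] p98 [ 0.648 -0.137  0.134]
board [] [(0.82, array([376., 339.]))]
rack [(0.58, [341.9, 270.4, 439.6, 367.4])] [(0.76, array([393., 329.])), (0.51, array([261., 191.]))]
  med [ 0.529 -0.246  0.031] p2 [ 0.464 -0.289  0.002] p98 [ 0.61  -0.177  0.089]
drive [(0.58, [239.5, 186.3, 296.0, 229.2])] [(0.88, array([267., 215.]))]
  med [0.487 0.237 0.034] p2 [0.434 0.206 0.002] p98 [0.563 0.297 0.072]
hub_mouth [(0.56, [250.1, 183.5, 271.1, 201.8])] [(0.63, array([262., 190.]))]
  med [0.489 0.251 0.063] p2 [0.472 0.234 0.046] p98 [0.509 0.275 0.074]
```

View pics/a.png

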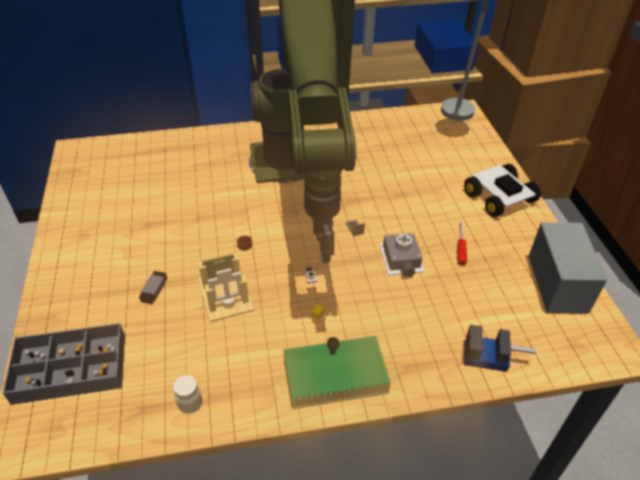

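View pics/b.png

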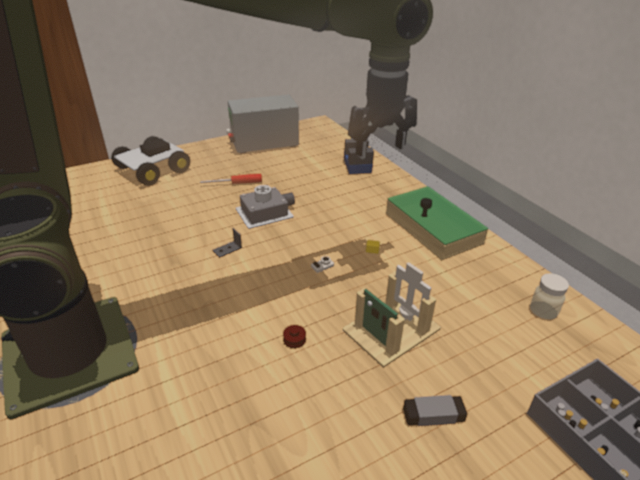

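The scene picture shows the rack with the paddle at about (228,288), board behind it at (218,268), and the hub at (406,241). The side picture agrees: paddle (410,290), hub (262,190). Next I go above the paddle for a wrist look.

Emit:
jog_arm(steps=[{"hand": 0.7, "tx": -7, "ty": -22}, {"tx": -7, "ty": -22}, {"tx": -7, "ty": -22}, {"tx": -7, "ty": -22}, {"tx": -7, "ty": -22}, {"tx": -7, "ty": -22}, {"tx": -7, "ty": -22}, {"tx": -7, "ty": -22}, {"tx": -7, "ty": -22}, {"tx": -7, "ty": -22}])

```text
$.steps[0]: bad value
```

```bash
cat > w.py <<'E'
from h import *
import sys
n=sys.argv[1]; zl,zh=float(sys.argv[2]),float(sys.argv[3]); x0,x1,y0,y1=map(float,sys.argv[4:8])
o=arm.get_obs(); print(o["eef_pos"],o["tcp_rot"],o["clock"])
c=arm.get_calibration("wrist"); print(np.round(c["cam_to_world"],3).tolist(),c["fx"])
im,d=arm.read_camera("wrist"); cv2.imwrite(f"pics/{n}.png",im); np.savez(f"{n}.npz",im=im,d=d,T=c["cam_to_world"])
P,u,v=pts(d,c)
m=(P[:,2]>zl)&(P[:,2]<zh)&(P[:,0]>x0)&(P[:,0]<x1)&(P[:,1]>y0)&(P[:,1]<y1)
print(m.sum())
if m.sum()>10:
    Q=P[m]; r=cv2.minAreaRect((Q[:,:2]*1000).astype(np.float32)); print("rect",r,"z",np.percentile(Q[:,2],[5,50,95]), "mean",Q.mean(0),"px",u[m].mean(),v[m].mean())
for l in ("paddle","hub_mouth","rack"):
    print(l,[(round(x["confidence"],2),np.round(x["xy"],1)) for x in arm.place_of(l,"wrist")[:2]],[(round(x["confidence"],2),x["extent"]) for x in arm.find_in(l,"wrist")[:2]])
E
python3 w.py w1 0.122 0.145 0.53 0.65 -0.29 -0.15
```

```text
[ 6.49986139e-01 -3.61398903e-05  4.04713692e-01] [ 2.22141310e+00  2.22143327e+00 -2.81293527e-05] 1.1
[[1.0, 0.001, 0.001, 0.649], [0.001, -0.948, -0.319, 0.082], [0.0, 0.319, -0.948, 0.374], [0.0, 0.0, 0.0, 1.0]] 339.91629258206774
0
paddle [(0.82, array([265.8, 376.6]))] []
hub_mouth [] []
rack [(0.91, array([236.9, 373.5])), (0.35, array([100.1, 332. ]))] []
```

View pics/w1.png

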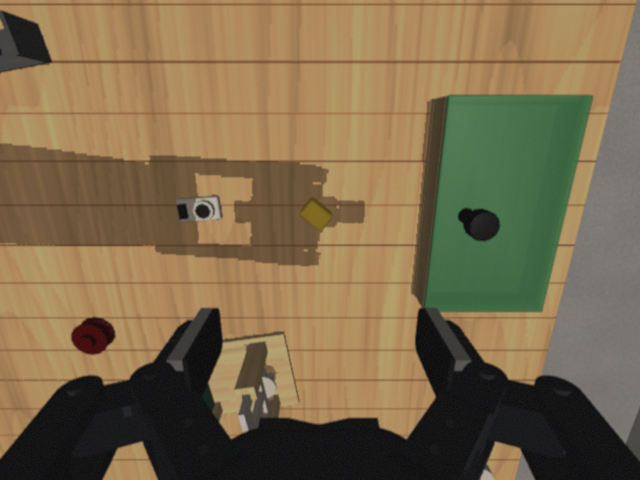

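The picture is from the start pose, because the move was refused (rows likely need every key). The rack's corner shows at about (250,380), between the fingers.

Emit:
jog_arm(steps=[{"hand": 0.7, "tx": -7, "ty": -22, "tz": 0, "ax": 0, "ay": 0, "az": 0}, {"hand": 0.7, "tx": -7, "ty": -22, "tz": 0, "ax": 0, "ay": 0, "az": 0}, {"hand": 0.7, "tx": -7, "ty": -22, "tz": 0, "ax": 0, "ay": 0, "az": 0}, {"hand": 0.7, "tx": -7, "ty": -22, "tz": 0, "ax": 0, "ay": 0, "az": 0}, {"hand": 0.7, "tx": -7, "ty": -22, "tz": 0, "ax": 0, "ay": 0, "az": 0}, {"hand": 0.7, "tx": -7, "ty": -22, "tz": 0, "ax": 0, "ay": 0, "az": 0}, {"hand": 0.7, "tx": -7, "ty": -22, "tz": 0, "ax": 0, "ay": 0, "az": 0}, {"hand": 0.7, "tx": -7, "ty": -22, "tz": 0, "ax": 0, "ay": 0, "az": 0}, {"hand": 0.7, "tx": -7, "ty": -22, "tz": 0, "ax": 0, "ay": 0, "az": 0}, {"hand": 0.7, "tx": -7, "ty": -22, "tz": 0, "ax": 0, "ay": 0, "az": 0}])

```text
clock: 2.28
eef_pos: [0.5795, -0.2211, 0.4048]
tcp_rot: [2.221, 2.221, 0.0]
ft_force: [0.4, 0.1, 0.4]
opening: 0.0599
grip_force: 0.0
```

```bash
python3 w.py w2 0.122 0.145 0.53 0.65 -0.29 -0.15
```

```text
[ 0.57951741 -0.22106104  0.40482801] [2.22128744e+00 2.22132821e+00 1.00189314e-04] 2.2833
[[1.0, 0.001, 0.001, 0.578], [0.001, -0.948, -0.32, -0.139], [0.001, 0.32, -0.948, 0.374], [0.0, 0.0, 0.0, 1.0]] 339.91629258206774
412
rect ((579.1265869140625, -222.7917938232422), (6.094831943511963, 36.46434020996094), 9.050336837768555) z [0.12668975 0.133098   0.13410156] mean [ 0.57913965 -0.22165258  0.13251373] px 318.97087378640776 243.59223300970874
paddle [(0.92, array([319.8, 211.6])), (0.72, array([322., 213.]))] [(0.65, [303.6, 185.6, 334.9, 284.0])]
hub_mouth [] []
rack [(0.72, array([285.8, 211.2])), (0.49, array([122.3, 152. ]))] [(0.65, [205.0, 151.8, 357.4, 294.1]), (0.58, [90.8, 129.5, 140.8, 177.4])]
```

View pics/w2.png

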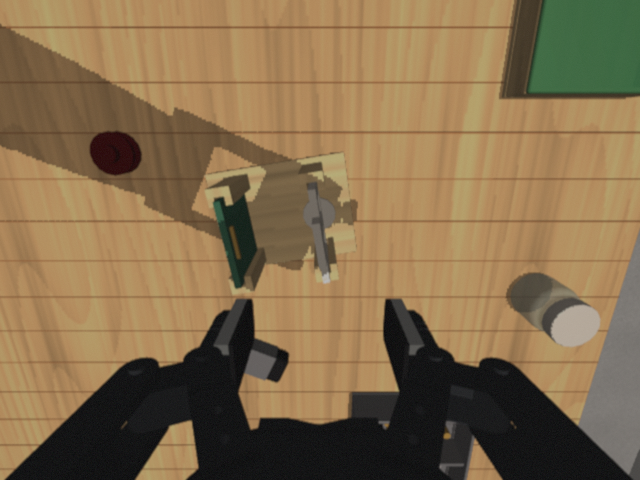

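The paddle's tab lies at about (319,243), board at (235,245), and the battery at the lower left well below. The tab measures 6.1 × 36.5 mm at z 0.133 and is turned +9.05°, which matches the sizes given. I turn 0.158 rad and go down 129 mm.

Emit:
jog_arm(steps=[{"hand": 0.7, "tx": 0, "ty": -2, "tz": 0, "ax": 0, "ay": 0, "az": 0.079}, {"hand": 0.7, "tx": 0, "ty": 0, "tz": 0, "ax": 0, "ay": 0, "az": 0.079}, {"hand": 0.7, "tx": 0, "ty": 0, "tz": -25, "ax": 0, "ay": 0, "az": 0}, {"hand": 0.7, "tx": 0, "ty": 0, "tz": -25, "ax": 0, "ay": 0, "az": 0}, {"hand": 0.7, "tx": 0, "ty": 0, "tz": -25, "ax": 0, "ay": 0, "az": 0}, {"hand": 0.7, "tx": 0, "ty": 0, "tz": -20, "ax": 0, "ay": 0, "az": 0}, {"hand": 0.7, "tx": 0, "ty": 0, "tz": -17, "ax": 0, "ay": 0, "az": 0}, {"hand": 0.7, "tx": 0, "ty": 0, "tz": -17, "ax": 0, "ay": 0, "az": 0}, {"hand": 0.7, "tx": 0, "ty": 0, "tz": 0, "ax": 0, "ay": 0, "az": 0}, {"hand": 0.7, "tx": 0, "ty": 0, "tz": 0, "ax": 0, "ay": 0, "az": 0}])

```text
clock: 3.47
eef_pos: [0.58, -0.2211, 0.2747]
tcp_rot: [-2.036, -2.389, 0.001]
ft_force: [0.6, 0.5, 0.3]
opening: 0.0596
grip_force: 0.0
```

Emit:
jog_arm(steps=[{"hand": 0, "tx": 0, "ty": 0, "tz": 0, "ax": 0, "ay": 0, "az": 0}, {"hand": 0, "tx": 0, "ty": 0, "tz": 0, "ax": 0, "ay": 0, "az": 0}, {"hand": 0, "tx": 0, "ty": 0, "tz": 0, "ax": 0, "ay": 0, "az": 0}, {"hand": 0, "tx": 0, "ty": 0, "tz": 0, "ax": 0, "ay": 0, "az": 0}, {"hand": 0, "tx": 0, "ty": 0, "tz": 0, "ax": 0, "ay": 0, "az": 0}, {"hand": 0, "tx": 0, "ty": 0, "tz": 0, "ax": 0, "ay": 0, "az": 0}, {"hand": 0, "tx": 0, "ty": 0, "tz": 0, "ax": 0, "ay": 0, "az": 0}, {"hand": 0, "tx": 0, "ty": 0, "tz": 0, "ax": 0, "ay": 0, "az": 0}, {"hand": 0, "tx": 0, "ty": 0, "tz": 0, "ax": 0, "ay": 0, "az": 0}, {"hand": 0, "tx": 0, "ty": 0, "tz": 0, "ax": 0, "ay": 0, "az": 0}], squeeze=60)

```text
clock: 4.3
eef_pos: [0.5803, -0.2223, 0.2769]
tcp_rot: [2.038, 2.389, 0.0]
ft_force: [-1.4, 0.0, 6.1]
opening: 0.005
grip_force: 60.4
```

Emit:
jog_arm(steps=[{"hand": 0, "tx": 0, "ty": 0, "tz": 5, "ax": 0, "ay": 0, "az": 0}, {"hand": 0, "tx": 0, "ty": 0, "tz": 10, "ax": 0, "ay": 0, "az": 0}, {"hand": 0, "tx": 0, "ty": 0, "tz": 10, "ax": 0, "ay": 0, "az": 0}, {"hand": 0, "tx": 0, "ty": 0, "tz": 15, "ax": 0, "ay": 0, "az": 0}, {"hand": 0, "tx": 0, "ty": 0, "tz": 15, "ax": 0, "ay": 0, "az": 0}, {"hand": 0, "tx": 0, "ty": 0, "tz": 15, "ax": 0, "ay": 0, "az": 0}, {"hand": 0, "tx": 0, "ty": 0, "tz": 20, "ax": 0, "ay": 0, "az": 0}, {"hand": 0, "tx": 0, "ty": 0, "tz": 20, "ax": 0, "ay": 0, "az": 0}, {"hand": 0, "tx": 0, "ty": 0, "tz": 20, "ax": 0, "ay": 0, "az": 0}, {"hand": 0, "tx": 0, "ty": 0, "tz": 0, "ax": 0, "ay": 0, "az": 0}])

```text
clock: 5.13
eef_pos: [0.5808, -0.2223, 0.4121]
tcp_rot: [2.033, 2.383, 0.004]
ft_force: [1.5, -0.6, 0.0]
opening: 0.0056
grip_force: 59.5
```

```bash
python3 w.py w3 0.15 0.35 0.5 0.66 -0.33 -0.15
python3 - <<'E'
from h import *
im,d=arm.read_camera("side"); cv2.imwrite("pics/s3.png",cv2.resize(im[150:400,300:560],None,fx=2,fy=2))
z=np.load("w3.npz"); cv2.imwrite("pics/w3b.png",np.hstack([cv2.resize(z["im"],(400,300)),cv2.resize(im[150:400,300:560],(400,300))]))
E
```

```text
[ 0.5807666  -0.22234822  0.41214694] [2.03298108 2.38271057 0.00393794] 5.1333
[[0.987, 0.147, 0.059, 0.567], [0.158, -0.934, -0.319, -0.141], [0.008, 0.325, -0.946, 0.381], [0.0, 0.0, 0.0, 1.0]] 339.91629258206774
58228
rect ((578.7338256835938, -211.59632873535156), (93.45045471191406, 85.35188293457031), 51.423561096191406) z [0.25172511 0.31246924 0.32990478] mean [ 0.57921668 -0.21297318  0.30451392] px 318.5033660781755 411.2522497767397
paddle [(0.85, array([317.2, 248. ]))] [(0.64, [294.2, 201.5, 343.8, 397.8])]
hub_mouth [] []
rack [(0.89, array([279.6, 203.1])), (0.6, array([123.4, 116.4]))] [(0.9, [205.2, 149.9, 349.5, 274.3])]
```

View pics/w3b.png

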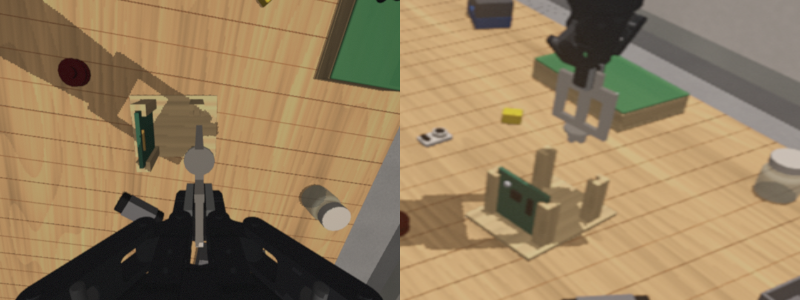

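The wrist and side views show the paddle hanging upright from the fingers, clear of the posts, with the board still in its slot. Next I put the wrist camera over the hub.

Emit:
jog_arm(steps=[{"hand": 0, "tx": -2, "ty": 10, "tz": 0, "ax": 0, "ay": 0, "az": 0}, {"hand": 0, "tx": -4, "ty": 20, "tz": 0, "ax": 0, "ay": 0, "az": 0}, {"hand": 0, "tx": -4, "ty": 24, "tz": 0, "ax": 0, "ay": 0, "az": 0}, {"hand": 0, "tx": -5, "ty": 24, "tz": 0, "ax": 0, "ay": 0, "az": 0}, {"hand": 0, "tx": -5, "ty": 24, "tz": 0, "ax": 0, "ay": 0, "az": 0}, {"hand": 0, "tx": -5, "ty": 24, "tz": 0, "ax": 0, "ay": 0, "az": 0}, {"hand": 0, "tx": -5, "ty": 24, "tz": 0, "ax": 0, "ay": 0, "az": 0}, {"hand": 0, "tx": -5, "ty": 24, "tz": 0, "ax": 0, "ay": 0, "az": 0}, {"hand": 0, "tx": -5, "ty": 24, "tz": 0, "ax": 0, "ay": 0, "az": 0}, {"hand": 0, "tx": -5, "ty": 24, "tz": 0, "ax": 0, "ay": 0, "az": 0}])

```text
clock: 6.37
eef_pos: [0.5342, 0.0016, 0.4054]
tcp_rot: [-2.039, -2.389, 0.0]
ft_force: [-0.0, 0.2, -0.9]
opening: 0.0051
grip_force: 59.5
```

Emit:
jog_arm(steps=[{"hand": 0, "tx": -5, "ty": 24, "tz": 0, "ax": 0, "ay": 0, "az": 0}, {"hand": 0, "tx": -5, "ty": 24, "tz": 0, "ax": 0, "ay": 0, "az": 0}, {"hand": 0, "tx": -5, "ty": 24, "tz": 0, "ax": 0, "ay": 0, "az": 0}, {"hand": 0, "tx": -5, "ty": 24, "tz": 0, "ax": 0, "ay": 0, "az": 0}, {"hand": 0, "tx": -4, "ty": 24, "tz": 0, "ax": 0, "ay": 0, "az": 0}, {"hand": 0, "tx": -4, "ty": 24, "tz": 0, "ax": 0, "ay": 0, "az": 0}, {"hand": 0, "tx": -3, "ty": 20, "tz": 0, "ax": 0, "ay": 0, "az": 0}, {"hand": 0, "tx": 0, "ty": 8, "tz": 0, "ax": 0, "ay": 0, "az": 0}, {"hand": 0, "tx": 0, "ty": 0, "tz": 0, "ax": 0, "ay": 0, "az": 0}, {"hand": 0, "tx": 0, "ty": 0, "tz": 0, "ax": 0, "ay": 0, "az": 0}])

```text
clock: 7.2
eef_pos: [0.5038, 0.1721, 0.4055]
tcp_rot: [2.038, 2.391, -0.001]
ft_force: [0.2, -1.4, -0.5]
opening: 0.0053
grip_force: 59.5
```

```bash
python3 w.py w4 0.065 0.080 0.45 0.55 0.22 0.29
python3 - <<'E'
from h import *
print(arm.get_obs()["q"])
z=np.load("w4.npz"); c=arm.get_calibration("wrist")
# rectify top-down patch on plane z=0.071, 0.25mm/px, centred on approx hub
R=z["T"];H=0.071
im=z["im"]; Rinv=np.linalg.inv(R)
cx,cy=0.491,0.253
g=(np.arange(400)-200)*0.0002
X,Y=np.meshgrid(cx+g,cy-g)
P=np.stack([X,Y,0*X+H,0*X+1],-1)@Rinv.T
u=P[...,0]/P[...,2]*c["fx"]+c["cx"];v=P[...,1]/P[...,2]*c["fy"]+c["cy"]
a=cv2.remap(im,u.astype(np.float32),v.astype(np.float32),cv2.INTER_CUBIC)
cv2.imwrite("pics/w4b.png",np.hstack([cv2.resize(im,(400,400)),a]))
E
```

```text
[0.50382081 0.17208958 0.40549285] [ 2.03792808e+00  2.39067096e+00 -1.07212973e-03] 7.2
[[0.987, 0.151, 0.051, 0.49], [0.159, -0.935, -0.316, 0.253], [0.0, 0.32, -0.947, 0.375], [0.0, 0.0, 0.0, 1.0]] 339.91629258206774
1138
rect ((491.1818542480469, 255.3074951171875), (40.026248931884766, 40.93182373046875), 10.636127471923828) z [0.06937317 0.0710027  0.07223861] mean [0.49106325 0.25580488 0.07087258] px 320.39982425307556 124.201230228471
paddle [(0.7, array([318.9, 246.5]))] [(0.71, [295.5, 199.9, 344.1, 396.8])]
hub_mouth [(0.72, array([317.4, 247.8])), (0.7, array([321.7, 125.5]))] [(0.93, [298.8, 99.3, 345.5, 151.6])]
rack [] []
[ 2.26711859e-01 -1.38982821e-01  1.90984314e+00 -8.55674485e-05
  1.37071378e+00  6.99067711e-02]
```

View pics/w4b.png

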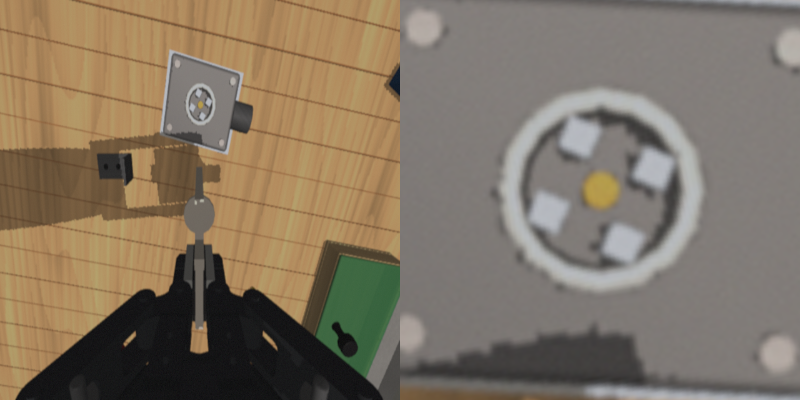

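Hub found in the wrist picture at about (320,124): ring, four light blocks and the brass pin. In the rectified patch the socket centre is near world (0.491,0.255), with blocks at about 22.5° from x, so the slots lie at about -22.5°. I refine this and find the collar in the same picture.

```bash
cat > fit.py <<'E'
from h import *
import sys
from scipy.optimize import least_squares
def collar(d,T,c,tcp):
    c=dict(c,cam_to_world=T); P,u,v=pts(d,c)
    zc=tcp[2]-0.243
    m=(abs(P[:,2]-zc)<0.005)&(np.hypot(P[:,0]-tcp[0],P[:,1]-tcp[1])<0.025)
    Q=P[m]; print("collar n",m.sum(),"z",np.percentile(Q[:,2],[5,50,95]).round(4))
    h=cv2.convexHull((Q[:,:2]*1000).astype(np.float32))
    (x,y),r=cv2.minEnclosingCircle(h); print("collar circle",x,y,r)
    # blade edge direction below fingers
    m=(P[:,2]>zc+0.01)&(P[:,2]<zc+0.075)&(np.hypot(P[:,0]-tcp[0],P[:,1]-tcp[1])<0.045)
    Q=P[m]; print("blade n",m.sum(), cv2.minAreaRect((Q[:,:2]*1000).astype(np.float32)))
if __name__=="__main__":
    o=arm.get_obs(); z=np.load(sys.argv[1]); c=arm.get_calibration("wrist")
    collar(z["d"],z["T"],c,o["eef_pos"])
    Rinv=np.linalg.inv(z["T"]); g=(np.arange(400)-200)*0.00015
    cx,cy=0.4912,0.255
    X,Y=np.meshgrid(cx+g,cy-g)
    P=np.stack([X,Y,0*X+.071,0*X+1],-1)@Rinv.T
    u=P[...,0]/P[...,2]*c["fx"]+c["cx"];v=P[...,1]/P[...,2]*c["fy"]+c["cy"]
    a=cv2.remap(z["im"],u.astype(np.float32),v.astype(np.float32),cv2.INTER_CUBIC)
    hsv=cv2.cvtColor(a,cv2.COLOR_BGR2HSV)
    b=((hsv[...,2]>165)&(hsv[...,1]<60)).astype(np.uint8)
    n,L,S,C=cv2.connectedComponentsWithStats(b)
    for i in range(1,n):
        if S[i,4]>300: print(S[i,4],((C[i]-200)*[.15,-.15]+[cx*1000,cy*1000]).round(2), cv2.minAreaRect(np.argwhere(L==i)[:,::-1].astype(np.float32))[1:])
    y=cv2.inRange(hsv,(15,100,80),(35,255,255)); q=np.argwhere(y>0).mean(0); print("pin",cx*1000+(q[1]-200)*.15, cy*1000-(q[0]-200)*.15)
E
python3 fit.py w4.npz
```

```text
collar n 1189 z [0.1603 0.1616 0.1626]
collar circle 502.9335632324219 171.35887145996094 16.990272521972656
blade n 443 ((494.4945068359375, 194.45335388183594), (21.417482376098633, 30.506372451782227), 21.08487319946289)
15094 [491.41 255.43] ((261.977783203125, 262.9616394042969), 79.69515228271484)
1629 [486.91 265.74] ((41.639854431152344, 41.43405532836914), 22.166345596313477)
1587 [501.75 259.4 ] ((40.61384963989258, 40.816917419433594), 23.96249008178711)
1659 [480.61 250.78] ((43.11665344238281, 41.74241256713867), 23.629379272460938)
1622 [495.59 244.49] ((42.03533172607422, 41.32459259033203), 23.96249008178711)
pin 491.04671052631585 254.97212171052632
```

Emit:
jog_arm(steps=[{"hand": 0, "tx": -9, "ty": 1, "tz": 0, "ax": 0, "ay": 0, "az": -0.093}, {"hand": 0, "tx": -9, "ty": 1, "tz": 0, "ax": 0, "ay": 0, "az": -0.093}, {"hand": 0, "tx": -9, "ty": 1, "tz": 0, "ax": 0, "ay": 0, "az": -0.093}, {"hand": 0, "tx": -9, "ty": 1, "tz": 0, "ax": 0, "ay": 0, "az": -0.093}, {"hand": 0, "tx": -8, "ty": 1, "tz": 0, "ax": 0, "ay": 0, "az": -0.093}, {"hand": 0, "tx": 0, "ty": 1, "tz": 0, "ax": 0, "ay": 0, "az": -0.092}, {"hand": 0, "tx": 0, "ty": 0, "tz": 0, "ax": 0, "ay": 0, "az": 0}, {"hand": 0, "tx": 0, "ty": 0, "tz": 0, "ax": 0, "ay": 0, "az": 0}, {"hand": 0, "tx": 0, "ty": 0, "tz": 0, "ax": 0, "ay": 0, "az": 0}])

```text
clock: 8.3
eef_pos: [0.4602, 0.1778, 0.4058]
tcp_rot: [2.616, 1.739, 0.0]
ft_force: [0.6, -0.5, -1.3]
opening: 0.0046
grip_force: 59.5
```

```bash
python3 w.py w5 0.065 0.080 0.45 0.55 0.22 0.29; python3 fit.py w5.npz
```

```text
[0.46018098 0.17776098 0.40579182] [2.61626991e+00 1.73904052e+00 1.58153196e-04] 8.3
[[0.922, -0.366, -0.123, 0.491], [-0.386, -0.874, -0.295, 0.254], [0.0, 0.319, -0.948, 0.375], [0.0, 0.0, 0.0, 1.0]] 339.91629258206774
1123
rect ((491.4736633300781, 255.5335235595703), (41.01545715332031, 40.79928207397461), 67.94465637207031) z [0.06941256 0.07094136 0.0722527 ] mean [0.49161435 0.2556913  0.07087464] px 318.0498664292075 124.63846838824577
paddle [(0.61, array([318.8, 249.3]))] [(0.73, [298.3, 202.2, 344.0, 397.2]), (0.27, [249.1, 55.9, 403.5, 187.8])]
hub_mouth [(0.87, array([323.1, 127.5]))] [(0.95, [298.2, 101.4, 345.7, 152.5])]
rack [(0.54, array([321.4, 128.4]))] [(0.8, [496.8, 391.2, 528.6, 417.7])]
collar n 1187 z [0.1607 0.1619 0.1629]
collar circle 458.9737854003906 177.13365173339844 16.974416732788086
blade n 431 ((468.7682800292969, 200.9553680419922), (28.895254135131836, 17.68050193786621), 67.94343566894531)
15071 [491.48 255.37] ((262.92791748046875, 261.5411376953125), 33.6900634765625)
1596 [486.81 265.49] ((42.058284759521484, 41.42583465576172), 18.434947967529297)
1624 [501.66 259.29] ((42.30769348144531, 39.69231033325195), 22.61986541748047)
1731 [480.6  250.73] ((42.9230842590332, 41.61539077758789), 22.61986541748047)
1741 [495.6  244.45] ((43.08000946044922, 42.02825164794922), 22.2490234375)
pin 491.0741621621622 254.96732432432432
```

Hub re-measured at (491.25, 255.05) mm with slots at -22.8°. Collar is offset (-1.2,-0.6) mm from the TCP and the tool yaw is -22.8°. I move over the hub and lower to about 10 mm above the mouth.

Emit:
jog_arm(steps=[{"hand": 0, "tx": 6, "ty": 14, "tz": 0, "ax": 0, "ay": 0, "az": 0}, {"hand": 0, "tx": 8, "ty": 20, "tz": 0, "ax": 0, "ay": 0, "az": 0}, {"hand": 0, "tx": 8, "ty": 20, "tz": 0, "ax": 0, "ay": 0, "az": 0}, {"hand": 0, "tx": 6, "ty": 15, "tz": 0, "ax": 0, "ay": 0, "az": 0}, {"hand": 0, "tx": 4, "ty": 9, "tz": 0, "ax": 0, "ay": 0, "az": 0}, {"hand": 0, "tx": 0, "ty": 0, "tz": -20, "ax": 0, "ay": 0, "az": 0}, {"hand": 0, "tx": 0, "ty": 0, "tz": -20, "ax": 0, "ay": 0, "az": 0}, {"hand": 0, "tx": 0, "ty": 0, "tz": -15, "ax": 0, "ay": 0, "az": 0}, {"hand": 0, "tx": 0, "ty": 0, "tz": 0, "ax": 0, "ay": 0, "az": 0}, {"hand": 0, "tx": 0, "ty": 0, "tz": 0, "ax": 0, "ay": 0, "az": 0}])

```text
clock: 9.48
eef_pos: [0.4918, 0.2557, 0.3498]
tcp_rot: [-2.617, -1.737, 0.004]
ft_force: [0.4, 0.5, 0.2]
opening: 0.0051
grip_force: 59.4
```

Emit:
jog_arm(steps=[{"hand": 0, "tx": 0.5, "ty": 0, "tz": -4, "ax": 0, "ay": 0, "az": 0}, {"hand": 0, "tx": 0, "ty": 0, "tz": -4, "ax": 0, "ay": 0, "az": 0}, {"hand": 0, "tx": 0, "ty": 0, "tz": -3, "ax": 0, "ay": 0, "az": 0}, {"hand": 0, "tx": 0, "ty": 0, "tz": -2, "ax": 0, "ay": 0, "az": 0}, {"hand": 0, "tx": 0, "ty": 0, "tz": -2, "ax": 0, "ay": 0, "az": 0}, {"hand": 0, "tx": 0, "ty": 0, "tz": -2, "ax": 0, "ay": 0, "az": 0}, {"hand": 0, "tx": 0, "ty": 0, "tz": -2, "ax": 0, "ay": 0, "az": 0}, {"hand": 0, "tx": 0, "ty": 0, "tz": 0, "ax": 0, "ay": 0, "az": 0}, {"hand": 0, "tx": 0, "ty": 0, "tz": 0, "ax": 0, "ay": 0, "az": 0}])

```text
clock: 10.23
eef_pos: [0.4925, 0.256, 0.3316]
tcp_rot: [-2.618, -1.737, 0.0]
ft_force: [-0.1, -0.4, -1.3]
opening: 0.0049
grip_force: 59.4
```

The stem is in the socket with no contact force. I keep going down.

Emit:
jog_arm(steps=[{"hand": 0, "tx": 0, "ty": 0, "tz": -2, "ax": 0, "ay": 0, "az": 0}, {"hand": 0, "tx": 0, "ty": 0, "tz": -2, "ax": 0, "ay": 0, "az": 0}, {"hand": 0, "tx": 0, "ty": 0, "tz": -2, "ax": 0, "ay": 0, "az": 0}, {"hand": 0, "tx": 0, "ty": 0, "tz": -2, "ax": 0, "ay": 0, "az": 0}, {"hand": 0, "tx": 0, "ty": 0, "tz": -1, "ax": 0, "ay": 0, "az": 0}, {"hand": 0, "tx": 0, "ty": 0, "tz": 0, "ax": 0, "ay": 0, "az": 0}, {"hand": 0, "tx": 0, "ty": 0, "tz": 0, "ax": 0, "ay": 0, "az": 0}], squeeze=90)

```text
clock: 10.82
eef_pos: [0.4927, 0.2561, 0.3234]
tcp_rot: [2.617, 1.737, 0.001]
ft_force: [-1.1, -0.9, 4.3]
opening: 0.0043
grip_force: 91.7
```

Emit:
jog_arm(steps=[{"hand": 0, "tx": 0, "ty": 0, "tz": -1, "ax": 0, "ay": 0, "az": 0}, {"hand": 0, "tx": 0, "ty": 0, "tz": -1, "ax": 0, "ay": 0, "az": 0}, {"hand": 0, "tx": 0, "ty": 0, "tz": -1, "ax": 0, "ay": 0, "az": 0}, {"hand": 0, "tx": 0, "ty": 0, "tz": 0, "ax": 0, "ay": 0, "az": 0}, {"hand": 0, "tx": 0, "ty": 0, "tz": 0, "ax": 0, "ay": 0, "az": 0}])

```text
clock: 11.23
eef_pos: [0.4927, 0.2561, 0.3205]
tcp_rot: [2.617, 1.737, 0.002]
ft_force: [-1.2, -1.1, 6.6]
opening: 0.0044
grip_force: 92.0
```

Emit:
jog_arm(steps=[{"hand": 0, "tx": 0, "ty": 0, "tz": -1, "ax": 0, "ay": 0, "az": 0}, {"hand": 0, "tx": 0, "ty": 0, "tz": -0.5, "ax": 0, "ay": 0, "az": 0}, {"hand": 0, "tx": 0, "ty": 0, "tz": 0, "ax": 0, "ay": 0, "az": 0}, {"hand": 0, "tx": 0, "ty": 0, "tz": 0, "ax": 0, "ay": 0, "az": 0}])

```text
clock: 11.57
eef_pos: [0.4928, 0.2561, 0.3201]
tcp_rot: [2.617, 1.737, 0.002]
ft_force: [-3.1, -1.6, 10.0]
opening: 0.0046
grip_force: 92.7
```

Emit:
jog_arm(steps=[{"hand": 0, "tx": 0, "ty": 0, "tz": -1, "ax": 0, "ay": 0, "az": 0}, {"hand": 0, "tx": 0, "ty": 0, "tz": 0, "ax": 0, "ay": 0, "az": 0}, {"hand": 0, "tx": 0, "ty": 0, "tz": 0, "ax": 0, "ay": 0, "az": 0}])

```text
clock: 11.82
eef_pos: [0.493, 0.2562, 0.32]
tcp_rot: [2.617, 1.737, 0.003]
ft_force: [-3.8, -1.8, 12.9]
opening: 0.004
grip_force: 93.3
```

Run:
```python
from h import *
from fit import collar
o=arm.get_obs(); print(o["eef_pos"],o["ft_force"],o["grip_force"])
c=arm.get_calibration("wrist"); im,d=arm.read_camera("wrist"); collar(d,c["cam_to_world"],c,o["eef_pos"])
s,_=arm.read_camera("side")
cv2.imwrite("pics/f.png",np.hstack([im[150:450,120:520],cv2.resize(s[110:245,180:360],(400,300))]))
```

```text
[0.49298386 0.25617346 0.31997116] [-3.82076084 -1.75208474 12.93763492] 93.34853768348694
collar n 1231 z [0.0734 0.076  0.0771]
collar circle 491.72076416015625 255.80044555664062 19.887493133544922
blade n 423 ((502.28558349609375, 279.1981506347656), (28.630348205566406, 17.646013259887695), 65.97598266601562)
```

View pics/f.png

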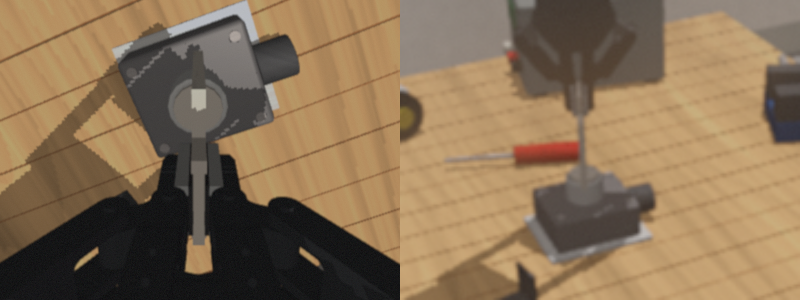

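Both views show the collar flat on the hub (about (198,105) on the left). Its top is at 0.076 m, which is hub top plus 5 mm, and the push is about 13 N against an 8 N spring. It is home, so I hand in.

```bash
python3 -c "
from plant import arm
print(arm.finish_job())"
```

```text
the job is handed in; nothing more can be done
None
```

The paddle is fully home in the hub, with its collar on the hub face and the gripper still holding it pressed down, and the job is handed in; the hand-in call gave no verdict.

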